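# Spring the drawer of a box with a concealed catch

## Robot

A 6-joint arm with a two-finger parallel gripper is mounted at the origin on a cart in front of the work surface, level with it; the furniture and walls round the work are solid. World frame = base frame: x ahead of the robot, y to its left, z up, the work surface at z = 0. Lengths are in m, angles in rad, forces in N, time in s.
With the tool pointing down it reaches from about 0.325 to 0.925 m from the base axis. Payload 3.1 kg.
Tool frame: the origin (TCP) lies on the centre line of the jaws, within the pads' length; the fingertips stand ahead of it and the grasp point (between the pads) is the TCP (robot.tip_extent is the z of the fingertips in the tool frame, in m); z points along the fingers, y is the line along which they close (so a half turn about z gives the same grasp; the last joint's range is limited). The gripper opens to 85 mm and grips with 20 to 120 N. Pads are 22 mm wide; open, the fingers measure 114 mm over their backs; the gripper's body (76 mm by 85 mm) begins 54 mm behind the grasp point. The pads swing forward as they close: fully open they stand 13 mm farther back than shut.
Start: joints at [1.002, 0.217, 1.613, -0, 1.311, -0.112], TCP at [0.276, 0.561, 0.228] pointing down, gripper open.
Joint ranges: [-2.75, 2.75], [-0.78, 2.1], [0.31, 2.55], [-1.13, 4.27], [0.13, 2.63], [-2.58, 2.58]. Speed limits (rad/s): [2.79, 2.79, 3.14, 3.14, 3.14, 3.14].

## Interface

Orientations are given as a 3x3 rotation matrix whose columns are the frame's x, y, z axes.
In Python, from workcell import robot gives the robot as it stands. The module is installed in compiled form; this text tells all that it offers.
- The arm moves only by the shell command python3 -m inch 'ROWS' [FORCE]. ROWS is JSON, a list of rows, each a list of 5 numbers: the finger opening in mm, from 0 to 85.4, then the shift along the tool's x, y, z in units of 50 mm (1.0 is 50 mm), then the turn about the tool's z in units of 5 degrees (1.0 is 5 degrees). A call has 1 to 12 rows; each row shifts and turns the commanded pose from where the row before left it, along the tool's axes as they then stand; what a row does not reach is not made up. A row lasts 1/8 s, in which the tool goes at most 62.5 mm and 10.7 degrees, less where a joint would pass 70% of its speed; a pose out of reach is approached as far as the arm can. A call is refused whole if a number of a shift passes 1 or a number of a turn 1, either way. A call with a gripper value outside its range is refused whole. The fingers move at their own pace and stop on an object; FORCE is the grip in N (left out, the last holds). Time passes only in rows, so rows that do not move let the fingers close. It gives the time, the measured TCP pose, the force, the opening and the grip force at its end, in the units of the state.
- robot.state(): the state, without advancing time (a new reading comes with each control period).
- robot.camera(name): name is "side" or "top" or "wrist"; returns the picture (420x560x3 uint8, red, green, blue); there is no depth.
- robot.calibration(name): a dict with "fovy" (degrees; the focal length in pixels is half the picture's height over the tangent of half this angle, whatever the lens; pixels are square), "cx", "cy" (the principal point, pixels), "cam_to_world" (4x4, takes a point from camera to world coordinates). Camera axes: x right, y down, z forward; pixel columns grow to the right and rows downward; lengths in m; the calibration is good to about 2 mm. A picture is of the moment at which its call begins: read the wrist's pose just before it. calibration takes no time and is no camera call; for the wrist camera it gives the pose at the moment of the call.
- robot.finish_job(): hands the job in; it is judged then, once.
The state is a dict: "t": time; "q": joint angles; "joint_velocities": joint speeds; "effort": joint torques, N m; "eef_pos": TCP position; "orientation": TCP orientation; "force": force on the tool from outside, world axes, zero at the start; "ft_torque": the same for the moment, N m; "gripper_width": finger opening in m; "finger_force": force on a finger pad.
Only numpy, scipy, OpenCV 4.12 (cv2) and the standard library are available. Lean on these libraries where they do the work, as an engineer would, in place of code of your own. Each camera call takes 0.05 s, during which the arm holds its last target. There are 200 camera calls.

## Task

The wooden knife box has no handle: one of the six look-alike square inlays in its lid is a concealed catch. Feel over the inlays with the fingertips for the one that gives, press it down until the drawer springs open, and let the catch come up again. Lift nothing, and leave the carton and the two shakers where they stand.

Things in the scene. Friction and masses are not known exactly. Their poses are not given: they have to be found in the camera images.
- chest: Low wooden box, 230 mm deep (its x), 190 mm wide (its y), lid top 90 mm above the worktop; it stands fast. Origin: centre of its underside, on the worktop; x points from the drawer front to the back (the front faces -x), z up. Six pale square inlays lie in the front part of its lid; behind them the lid is plain and carries a carton.
- inlays (a point): Middle of the field of six like inlays, level with their tops, 88 mm above the worktop and 2 mm below the lid's top; axes as the box's. Inlays are 42 mm square in 44 mm openings, two rows of three: centres at x = -26 and +26 mm, y = -52, 0 and +52 mm from here; the lid's bars between them are 8 mm wide. Five are rigid; one, a different one each time, is the catch.
- catch (a joint): How far the concealed catch is pressed straight down, m: 0 as it stands, 0.007 at its stop. It gives from about 2 N and is fully down at about 4.5 N; a spring brings it back up. Past 0.004 it unhooks the drawer, which needs about a second to run out. A fingertip resting on the bars beside it cannot press it.
- drawer (a joint): How far the box's drawer is out, m: 0 shut and hooked, 0.045 fully out on its stop. Its own spring drives it towards -x of the box once the catch is pressed; it cannot be moved otherwise.
- carton: Small carton of stock cubes, 30 x 45 x 58 mm high, loose, standing on the rear part of the box's lid, its centre 75 to 85 mm behind the middle of the box. Origin: centre of its underside. To be left alone.
- salt_shaker: Small white shaker with a steel top, 36 mm across, 74 mm high, loose, on the worktop close by the box's right side. Origin: centre of its underside. To be left alone.
- pepper_shaker: Small white shaker with a steel top, 35 mm across, 74 mm high, loose, beside the box's right side, farther back than the other. Origin: centre of its underside. To be left alone.

How it is judged:
On the way:
1. the concealed catch is pressed down (value of joint catch above 0.004 m), for 0.02 s.
At the end, for the whole second after the job is handed in: The drawer stands at least 38 mm out and at rest, the catch is back up (pressed less than 1.5 mm), and the carton and both shakers are within 20 mm of where they stood (value of joint drawer above 0.038 m and velocity of joint drawer between -0.01 and 0.01 m/s and value of joint catch below 0.0015 m and distance of each of carton, salt_shaker, pepper_shaker from where it was at the start of the episode below 0.02 m); the robot touches nothing.
It fails at once if the carton is lifted, carried or knocked away (more than 20 mm) (distance of carton from where it was at the start of the episode above 0.02 m).
It fails at once if the salt shaker is lifted, carried or knocked away (more than 20 mm) (distance of salt_shaker from where it was at the start of the episode above 0.02 m).
It fails at once if the pepper shaker is lifted, carried or knocked away (more than 20 mm) (distance of pepper_shaker from where it was at the start of the episode above 0.02 m).
It also fails if it takes over 48 s, if anything falls off the work surface, if the arm or the gripper's body presses on something with over 40 N, if the wrist force passes 120 N, or if a joint passes its speed limit or range.

## Working session

There is one attempt and no reset: what is moved stays moved. The work goes in short steps, Python scripts to look and compute and a shell command to move; the robot and the scene stay as the last step left them, time stands still between calls to the robot, and variables do not carry over. Pictures are saved under pics/ and viewed, at most 10 in all, crops included, and the job is handed in when it is done.

```bash
mkdir -p pics
python3 - <<'E'
from workcell import robot
import cv2,numpy as np
for n in("top","side"):
    cv2.imwrite(f"pics/{n}0.png",robot.camera(n)[:,:,::-1]); c=robot.calibration(n); print(n,c["fovy"],c["cx"],c["cy"],np.round(c["cam_to_world"],3).tolist())
s=robot.state(); print(s["t"],s["eef_pos"],np.round(s["orientation"],3).tolist(),s["force"],s["gripper_width"],robot.tip_extent)
E
```

```text
top 45.00362047992662 278.82263662572734 213.66757439513842 [[0.012, -0.991, 0.13, 0.436], [-1.0, -0.008, 0.027, -0.362], [-0.026, -0.13, -0.991, 0.917], [0.0, 0.0, 0.0, 1.0]]
side 42.52250943689866 289.77983654965453 209.40863665238857 [[0.64, -0.684, 0.351, 0.22], [-0.769, -0.562, 0.305, -0.599], [-0.011, -0.465, -0.885, 0.848], [0.0, 0.0, 0.0, 1.0]]
0.1 [0.27525535 0.56031261 0.22709032] [[-0.897, 0.441, -0.001], [0.441, 0.897, -0.002], [0.0, -0.002, -1.0]] [ 0.18975948 -0.10027442  0.62592677] 0.08538234992324624 0.019
```

View pics/top0.png

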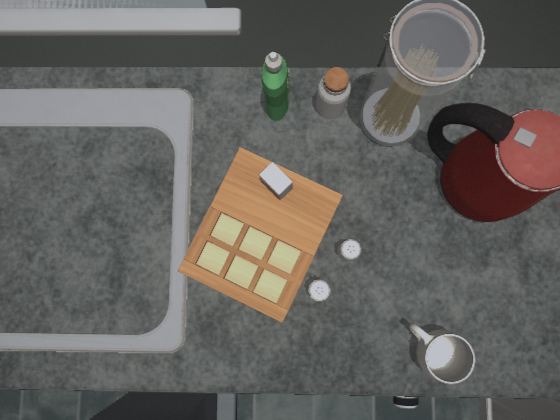

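View pics/side0.png

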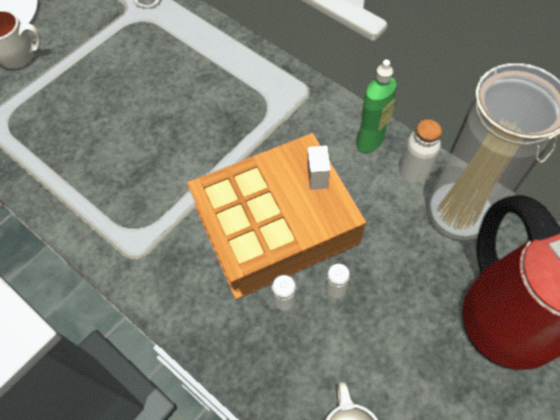

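The top view shows the inlays at about (227,230), (256,244), (284,257) in the rear row and (213,258), (242,272), (270,286) in the front row. The carton is at (276,180), and the shakers at (319,290) and (350,249). The side view agrees.

```bash
cat > h.py <<'E'
from workcell import robot
import cv2,numpy as np
def ray(n,u,v,z):
    c=robot.calibration(n); f=210/np.tan(np.radians(c["fovy"]/2)); T=np.array(c["cam_to_world"])
    d=T[:3,:3]@[(u-c["cx"])/f,(v-c["cy"])/f,1]; return T[:3,3]+d*(z-T[2,3])/d[2]
E
python3 - <<'E'
from h import *
for n in("top","side"):
    im=cv2.imread(f"pics/{n}0.png"); h=cv2.cvtColor(im,cv2.COLOR_BGR2HSV)
    m=cv2.inRange(h,(21,50,120),(35,255,255)); m=cv2.morphologyEx(m,cv2.MORPH_OPEN,np.ones((3,3)))
    k,_,st,ce=cv2.connectedComponentsWithStats(m)
    P=[]
    for i in range(1,k):
        if st[i,4]>300: p=ray(n,*ce[i],.088); P.append(p); print(n,ce[i].round(1),st[i,4],p[:2].round(4))
    print(np.mean(P,0).round(4))
for n,u,v,z in(("top",276,175,.148),("top",319,289,.074),("top",350,248,.074)): print(ray(n,u,v,z).round(3))
E
```

```text
top [227.  229.1] 604 [ 0.5185 -0.2542]
top [255.3 242.9] 618 [ 0.4962 -0.3013]
top [213.  257.7] 613 [ 0.4713 -0.2325]
top [284.  256.7] 614 [ 0.4741 -0.3487]
top [241.3 271.6] 633 [ 0.4491 -0.2794]
top [270.1 285.7] 628 [ 0.4271 -0.3267]
[ 0.4727 -0.2905  0.088 ]
side [496.3 148.1] 543 [ 0.8319 -0.5304]
side [476.  174.5] 385 [ 0.7653 -0.5309]
side [250.3 181.6] 561 [ 0.5201 -0.2537]
side [220.7 193.5] 578 [ 0.473  -0.2315]
side [263.1 206.9] 606 [ 0.4981 -0.3007]
side [461.5 209.6] 583 [ 0.6941 -0.5468]
side [232.9 219.3] 628 [ 0.451  -0.2784]
side [276.7 233.5] 653 [ 0.4762 -0.3478]
side [245.8 246.6] 682 [ 0.4291 -0.3256]
[ 0.571  -0.3718  0.088 ]
[ 0.597 -0.336  0.148]
[ 0.422 -0.407  0.074]
[ 0.49  -0.458  0.074]
```

```bash
python3 -m inch '[[0,-0.58,-0.69,0,0],[0,-0.58,-0.69,0,0],[0,-0.58,-0.69,0,0],[0,-0.58,-0.69,0,0],[0,-0.58,-0.69,0,0],[0,-0.58,-0.69,0,0],[0,-0.58,-0.69,0,0],[0,-0.58,-0.69,0,0],[0,-0.58,-0.69,0,0],[0,-0.58,-0.69,0,0],[0,-0.58,-0.69,0,0],[0,-0.58,-0.69,0,0]]'
cat >> h.py <<'E'
I={"FL":(.4721,-.232),"RL":(.5193,-.254),"RM":(.4972,-.301),"FM":(.45,-.2789),"FR":(.4281,-.3262),"RR":(.4752,-.3483)}
def to(n,z):
    s=robot.state(); d=s["orientation"].T@(np.r_[I[n],z]-s["eef_pos"])/.05
    y=s["orientation"][:,1]; print(n,d.round(3),"turn",round((np.degrees(np.arctan2(y[1],y[0]))-65)/5,3),s["eef_pos"].round(4),"F",s["force"].round(2),"t",s["t"],s["gripper_width"])
E
python3 -c "
from h import *
to('FL',.13)"
```

```text
t: 1.6
eef_pos: [0.4052, 0.0345, 0.228]
orientation: [[-0.897, 0.441, -0.0], [0.441, 0.897, 0.0], [0.0, 0.0, -1.0]]
force: [0.9, -1.0, -0.4]
gripper_width: 0.0002
finger_force: 0.0
FL [-3.553 -4.192  1.959] turn -0.235 [0.4052 0.0345 0.228 ] F [ 0.92 -1.02 -0.44] t 1.6 0.00018959296156305746
```

```bash
python3 -m inch '[[0,-0.6,-0.7,0,-0.23],[0,-0.6,-0.7,0,0],[0,-0.6,-0.7,0,0],[0,-0.6,-0.7,0,0],[0,-0.6,-0.7,0.5,0],[0,-0.56,-0.68,0.8,0],[0,0,0,0.66,0],[0,0,0,0,0],[0,0,0,0,0]]'
python3 -c "
from h import *
to('FL',.107)
cv2.imwrite('pics/top1.png',robot.camera('top')[120:340,140:420,::-1].repeat(2,0).repeat(2,1))"
```

```text
t: 2.72
eef_pos: [0.4778, -0.2289, 0.1311]
orientation: [[-0.906, 0.423, 0.001], [0.423, 0.906, -0.0], [-0.001, -0.0, -1.0]]
force: [-0.5, 0.2, 0.5]
gripper_width: -0.0002
finger_force: 0.0
FL [ 0.077 -0.103  0.483] turn 0.001 [ 0.4778 -0.2289  0.1311] F [-0.48  0.17  0.52] t 2.725 -0.00020161044295077398
```

View pics/top1.png

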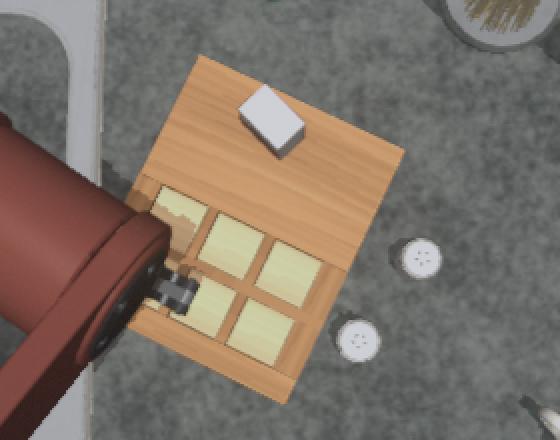

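The arm is over the front-left inlay. The carton and shakers are undisturbed.

```bash
python3 -m inch '[[0,0.08,-0.1,0.2,0],[0,0,0,0.24,0],[0,0,0,0,0]]'; for i in 1 2 3; do python3 -m inch '[[0,0,0,0.02,0],[0,0,0,0,0]]' | grep -E "eef|force:"; done
```

```text
t: 3.15
eef_pos: [0.4705, -0.231, 0.1069]
orientation: [[-0.906, 0.423, -0.002], [0.423, 0.906, 0.002], [0.003, 0.0, -1.0]]
force: [0.0, -0.3, -0.6]
gripper_width: 0.0001
finger_force: 0.0
eef_pos: [0.4718, -0.232, 0.1075]
force: [0.3, 0.1, -0.2]
finger_force: 0.0
eef_pos: [0.4717, -0.2319, 0.1063]
force: [1.3, 0.9, -0.7]
finger_force: 0.0
eef_pos: [0.4716, -0.2318, 0.1052]
force: [-0.7, -0.8, 0.1]
finger_force: 0.0
```

```bash
for i in 1 2 3 4; do python3 -m inch '[[0,0,0,0.02,0],[0,0,0,0,0]]' | grep -E "eef|force: "; done
```

```text
eef_pos: [0.4715, -0.2318, 0.1042]
force: [-0.4, 0.1, -0.1]
finger_force: 0.0
eef_pos: [0.4716, -0.2318, 0.1032]
force: [-0.7, -0.1, -0.1]
finger_force: 0.0
eef_pos: [0.4716, -0.2318, 0.1022]
force: [-0.2, 0.0, 0.3]
finger_force: 0.0
eef_pos: [0.4715, -0.2318, 0.1012]
force: [0.6, 0.7, 0.0]
finger_force: 0.0
```

```bash
python3 -c "
from h import *
print(robot.tip_extent)
cv2.imwrite('pics/w1.png',robot.camera('wrist')[:,:,::-1])
cv2.imwrite('pics/s1.png',cv2.resize(robot.camera('side')[120:300,150:390,::-1],None,fx=3,fy=3))"; for i in 1 2 ; do python3 -m inch '[[0,0,0,0.02,0],[0,0,0,0,0]]' | grep -E "t:|eef|force: "; done
```

```text
0.019
t: 5.25
eef_pos: [0.4716, -0.2318, 0.1002]
force: [0.3, -1.0, 0.5]
finger_force: 0.0
t: 5.5
eef_pos: [0.4715, -0.2318, 0.0992]
force: [-0.1, 0.3, -0.3]
finger_force: 0.0
```

View pics/s1.png

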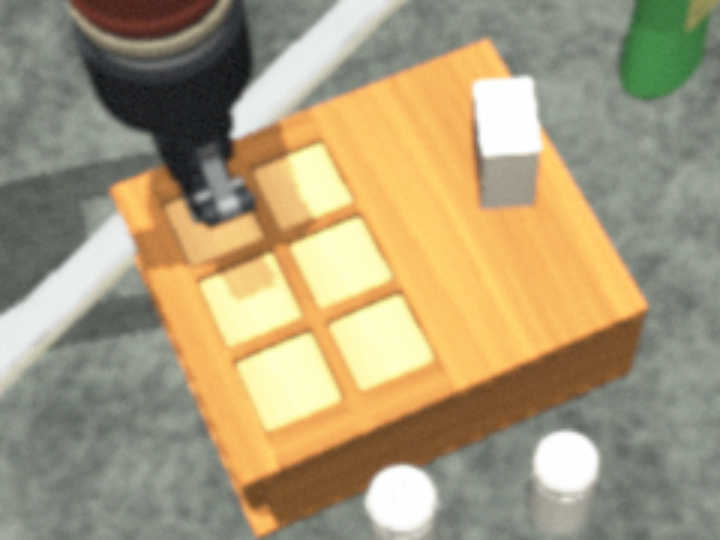

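The fingertips hover just above the front-left inlay, at about (220,212) in the crop. I'll keep going down.

```bash
for i in 1 2 3 4 5 ; do python3 -m inch '[[0,0,0,0.03,0],[0,0,0,0,0]]' | grep -E "t:|eef|e: "|tr '\n' ' ';echo; done
```

```text
t: 5.75 eef_pos: [0.4715, -0.2318, 0.0976] force: [-0.3, 0.5, -0.6] finger_force: 0.0 
t: 6.0 eef_pos: [0.4715, -0.2318, 0.0961] force: [-0.5, -0.1, -0.4] finger_force: 0.0 
t: 6.25 eef_pos: [0.4715, -0.2318, 0.0946] force: [0.0, -0.1, 0.4] finger_force: 0.0 
t: 6.5 eef_pos: [0.4715, -0.2318, 0.0932] force: [0.4, 0.4, -0.2] finger_force: 0.0 
t: 6.75 eef_pos: [0.4715, -0.2318, 0.0916] force: [0.8, -0.7, 0.6] finger_force: 0.0
```

```bash
for i in 1 2 3 4; do python3 -m inch '[[0,0,0,0.02,0],[0,0,0,0,0]]' | grep -E "t:|eef|e: "|tr '\n' ' ';echo; done; python3 -c "
from h import *
cv2.imwrite('pics/s2.png',cv2.resize(robot.camera('side')[120:300,150:390,::-1],None,fx=3,fy=3))"
```

```text
t: 7.0 eef_pos: [0.4716, -0.2318, 0.0907] force: [-0.3, -0.4, -0.3] finger_force: 0.0 
t: 7.25 eef_pos: [0.4716, -0.2318, 0.0897] force: [0.2, -0.6, -0.5] finger_force: 0.0 
t: 7.5 eef_pos: [0.4715, -0.2318, 0.0887] force: [0.3, -0.2, 0.3] finger_force: 0.0 
t: 7.75 eef_pos: [0.4715, -0.2318, 0.0877] force: [0.6, 0.1, 0.5] finger_force: 0.0
```

View pics/s2.png

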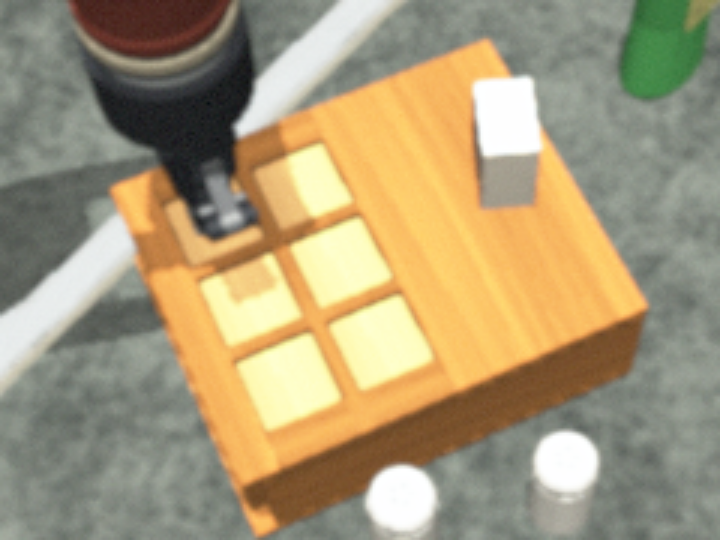

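View pics/w1.png

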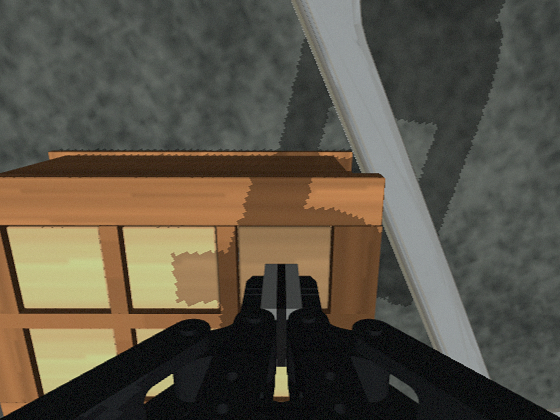

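The view still shows the fingertips at the inlay, near (228,225) in the crop, and no force yet. I'll project the assumed tip into the picture to compare.

Run:
```python
from h import *
im=robot.camera('side')[:,:,::-1].copy()
c=robot.calibration('side'); f=210/np.tan(np.radians(c["fovy"]/2)); T=np.linalg.inv(c["cam_to_world"])
s=robot.state(); e=s["eef_pos"]; R=s["orientation"]; print(s["t"],e,s["q"].round(3),s["force"],s["effort"].round(2))
x0,y0=180,130
b=cv2.resize(im[y0:y0+90,x0:x0+100],None,fx=6,fy=6,interpolation=cv2.INTER_CUBIC)
for k,(z,col) in enumerate(((0,(0,0,255)),(.019,(255,0,0)),(-.02,(0,255,0)))):
    p=T[:3,:3]@(e+R[:,2]*z)+T[:3,3]; u=f*p[0]/p[2]+c["cx"]; v=f*p[1]/p[2]+c["cy"]; print(z,u,v)
    cv2.circle(b,(int((u-x0+.5)*6),int((v-y0+.5)*6)),4,col,-1)
cv2.imwrite('pics/s3.png',b)
```

```text
7.85 [ 0.4716257  -0.23188047  0.0877986 ] [-0.591  0.176  1.951 -0.     1.015 -1.725] [ 0.72077219  0.9304158  -0.24647388] [ -0.   -33.17 -25.63  -0.     0.    -0.  ]
0 220.3437504993526 194.24407489308462
0.019 221.78669530773055 199.89300555494356
-0.02 218.76357350044896 188.05789906124116
```

View pics/s3.png

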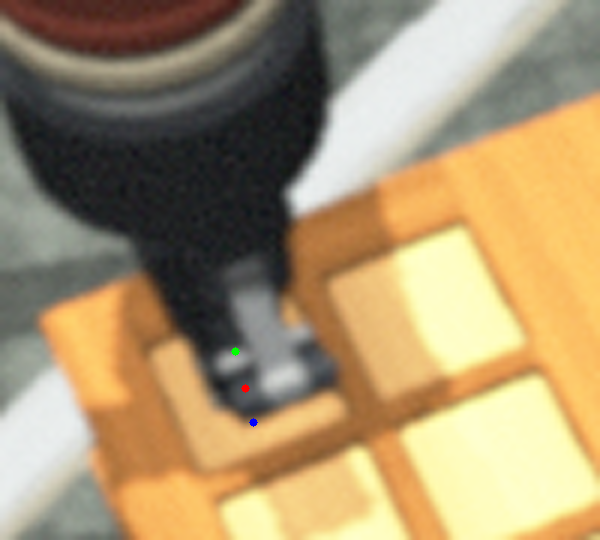

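Run:
```python
from h import *
c=robot.calibration('wrist'); f=210/np.tan(np.radians(c["fovy"]/2)); T=np.linalg.inv(c["cam_to_world"])
s=robot.state(); e=s["eef_pos"]; R=s["orientation"]
print("cam in tool",(R.T@(np.array(c["cam_to_world"])[:3,3]-e)).round(4),"axes in tool",(R.T@np.array(c["cam_to_world"])[:3,:3]).round(2).tolist())
for z in(-.02,0,.01,.019):
  for x in(-.011,0,.011):
    p=T[:3,:3]@(e+R@[x,0,z])+T[:3,3]; print(x,z,(f*p[0]/p[2]+c["cx"]).round(1),(f*p[1]/p[2]+c["cy"]).round(1))
im=robot.camera('wrist')[200:420,150:420,::-1]
cv2.imwrite('pics/w2.png',cv2.resize(cv2.convertScaleAbs(im,alpha=2),None,fx=2.7,fy=2.7))
```

```text
cam in tool [ 0.0751  0.0002 -0.1444] axes in tool [[0.0, -0.96, -0.29], [1.0, 0.0, 0.0], [-0.0, -0.29, 0.96]]
-0.011 -0.02 280.1 332.2
0 -0.02 280.1 306.8
0.011 -0.02 280.0 280.3
-0.011 0 280.1 304.7
0 0 280.1 281.8
0.011 0 280.1 258.0
-0.011 0.01 280.2 293.2
0 0.01 280.2 271.4
0.011 0.01 280.2 248.7
-0.011 0.019 280.2 283.9
0 0.019 280.2 263.0
0.011 0.019 280.2 241.3
```

View pics/w2.png

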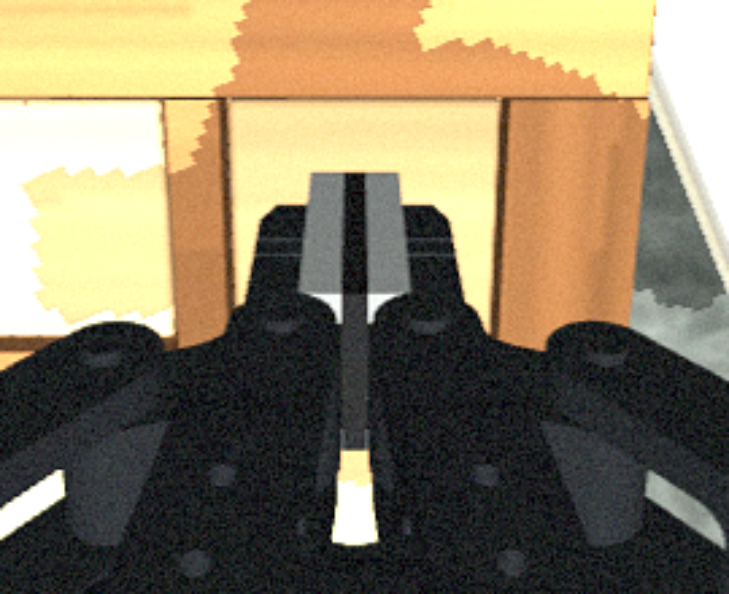

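The wrist view puts the pad tips at about v=264, so the real tip is close to the TCP (about 5 mm behind it), not 19 mm ahead. I expect contact about 5 mm lower.

```bash
for i in 1 2 3 4 5 6; do python3 -m inch '[[0,0,0,0.02,0],[0,0,0,0,0]]' | grep -E "t:|eef|e: "|tr '\n' ' ';echo; done
```

```text
t: 8.15 eef_pos: [0.4715, -0.2318, 0.0867] force: [0.5, -0.7, -0.5] finger_force: 0.0 
t: 8.4 eef_pos: [0.4715, -0.2318, 0.0857] force: [0.1, 0.4, 0.6] finger_force: 0.0 
t: 8.65 eef_pos: [0.4718, -0.232, 0.0851] force: [-0.6, 0.1, 1.9] finger_force: 1.0 
t: 8.9 eef_pos: [0.4718, -0.232, 0.0851] force: [-2.7, 1.3, 7.6] finger_force: 3.9 
t: 9.15 eef_pos: [0.4718, -0.232, 0.0851] force: [-5.6, 3.2, 13.4] finger_force: 6.6 
t: 9.4 eef_pos: [0.4718, -0.232, 0.085] force: [-6.5, 3.0, 18.0] finger_force: 9.3
```

Front-left is rigid: contact at TCP z = 0.085. Next are rear-left and rear-middle.

```bash
python3 -m inch '[[0,0,0,-0.25,0],[0,-0.52,0,0,0],[0,-0.52,0,0,0],[0,0,0,0,0],[0,0,0,0.13,0],[0,0,0,0.1,0],[0,0,0,0,0],[0,0,0,0,0]]'
python3 -m inch '[[0,0,0,-0.25,0],[0,0,-0.52,0,0],[0,0,-0.52,0,0],[0,0,0,0,0],[0,0,0,0.13,0],[0,0,0,0.12,0],[0,0,0,0,0],[0,0,0,0,0]]'
python3 -c "
from h import *
to('RM',.085)"
```

```text
t: 10.4
eef_pos: [0.5181, -0.2535, 0.0825]
orientation: [[-0.906, 0.423, -0.001], [0.423, 0.906, 0.001], [0.001, 0.0, -1.0]]
force: [-0.2, -0.0, 0.7]
gripper_width: 0.0002
finger_force: 0.4
t: 11.4
eef_pos: [0.4971, -0.3004, 0.085]
orientation: [[-0.907, 0.422, -0.001], [0.422, 0.907, 0.0], [0.001, -0.0, -1.0]]
force: [-4.8, 2.0, 13.5]
gripper_width: 0.0002
finger_force: 6.4
RM [-0.006 -0.01   0.001] turn 0.012 [ 0.4971 -0.3004  0.085 ] F [-4.81  2.02 13.48] t 11.4 0.00015462342603467127
```

Rear-middle is rigid, but rear-left gave to 0.0825 with hardly any force, so it's the catch. I'll go back and press it.

```bash
python3 -m inch '[[0,0,0,-0.25,0],[0,0,0.52,0,0],[0,0,0.52,0,0],[0,0,0,0,0],[0,0,0,0.15,0],[0,0,0,0.1,0],[0,0,0,0.08,0],[0,0,0,0,0],[0,0,0,0,0]]'
python3 -m inch '[[0,0,0,0.02,0],[0,0,0,0,0]]'|grep -E "eef|e: "
python3 -m inch '[[0,0,0,0.02,0],[0,0,0,0,0]]'|grep -E "eef|e: "
```

```text
t: 12.52
eef_pos: [0.5187, -0.2542, 0.0791]
orientation: [[-0.906, 0.423, -0.0], [0.423, 0.906, -0.0], [0.0, -0.0, -1.0]]
force: [-0.4, -0.7, 3.9]
gripper_width: -0.0001
finger_force: 1.8
eef_pos: [0.5187, -0.2542, 0.0781]
force: [-1.8, 0.2, 4.1]
finger_force: 2.3
eef_pos: [0.5188, -0.2542, 0.078]
force: [-3.3, 1.4, 8.7]
finger_force: 4.6
```

The catch reached its stop at 0.078, 7 mm down. I'll hold briefly, lift off and look.

```bash
python3 -m inch '[[0,0,0,0,0],[0,0,0,0,0],[0,0,0,-0.3,0],[0,0,0,-0.7,0],[0,0,0,-1,0],[0,0,0.8,-0.5,0],[0,0,0.8,0,0],[0,0,0.8,0,0],[0,0,0.8,0,0],[0,0,0.8,0,0],[0,0,0.8,0,0],[0,0,0,0,0]]'
python3 -m inch '[[0,0,0,0,0],[0,0,0,0,0],[0,0,0,0,0],[0,0,0,0,0]]' | grep force
python3 -c "
from h import *
cv2.imwrite('pics/top9.png',robot.camera('top')[:,:,::-1])"
```

```text
t: 14.52
eef_pos: [0.6208, -0.0337, 0.2015]
orientation: [[-0.908, 0.42, -0.0], [0.42, 0.908, 0.001], [0.0, 0.001, -1.0]]
force: [-0.1, -0.1, -0.2]
gripper_width: -0.0003
finger_force: 0.0
force: [1.2, 0.9, 0.4]
finger_force: 0.0
```

View pics/top9.png

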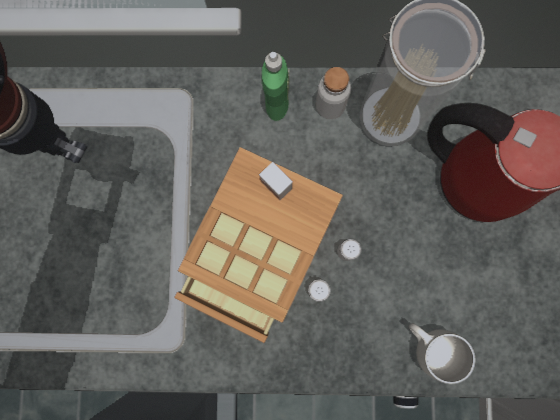

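The drawer is out by about 27 px, roughly 45 mm, with its front edge running from (178,297) to (265,338). The carton at (276,180) and the shakers at (319,290) and (350,249) haven't moved, and the arm is clear.

```bash
python3 -c "
from workcell import robot
print(robot.finish_job())"
```

```text
the job is handed in; nothing more can be done
None
```

The catch was the rear-left inlay: I pressed it to its stop and released it, the drawer sprang fully open (about 45 mm in the top view), the carton and both shakers did not move, and the job is handed in (no verdict came back).

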